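# Load a bar into the measuring rig and push it home

### The arm

A 7-joint arm with a two-finger parallel gripper is mounted at the origin on the work surface. World frame = base frame: x ahead of the robot, y to its left, z up, the work surface at z = 0. Lengths are in mm, angles in rad, forces in N, time in s.
With the tool pointing down it reaches from about 400 to 900 mm from the base axis. Payload 5.6 kg.
Tool frame: the origin (TCP) lies midway between the tips of the shut fingers; the grasp point (between the pads) lies 19 mm behind it; z points along the fingers, y is the line along which they close (so a half turn about z gives the same grasp; the last joint's range is limited). The gripper opens to 92 mm and grips with 3 to 60 N. Pads are 20 mm wide; open, the fingers measure 128 mm over their backs; the gripper's body (75 mm by 189 mm) begins 69 mm behind the grasp point.
Start: joints at [-0.043, 0.468, -0.012, 1.603, 0.006, 1.071, -0.056], TCP at [650.008, -0.045, 183.592] pointing down, gripper open.
Joint ranges: [-2.53, 2.53], [-0.31, 2.02], [-1.57, 1.55], [0.28, 2.44], [-1.29, 4.43], [0.15, 1.84], [-2.92, 2.92]. Speed limits (rad/s): [2.57, 2.57, 3.14, 3.14, 3.14, 3.14, 3.14].

### API

Orientations are given as a rotation vector (axis times angle).
In Python, from cell import robot, grip, kin, viewer gives the robot as it stands. Calls block until the motion is done:
- robot.movep(position, orientation): joint-space move of the TCP to a pose.
- robot.servo_line(position, feed=150, rotation=None): straight line of the TCP; rotation=None keeps the orientation; feed is the mean speed in mm/s.
- robot.goto_joints(angles): joint-space move.
- grip(opening, newtons=None): opening from 0.0 (shut) to 1.0 (fully open); newtons is the grip in N (None keeps the last); returns when the fingers have stopped.
- robot.hold(seconds).
- kin.ik(position, orientation): joint angles nearest the present ones, or None.
- robot.observe(): the state.
- viewer.read_camera(name): name is "scene" or "side" or "wrist"; returns the picture (400x640x3 uint8, red, green, blue); there is no depth.
- viewer.camera_info(name): a dict with "camera_matrix" (3x3 intrinsics, pixels), "R" (3x3) and "t" (3): a world point X has camera coordinates R X + t. Camera axes: x right, y down, z forward; pixel columns grow to the right and rows downward; lengths in mm; the calibration is good to about 2 mm. A picture is of the moment at which its call begins: read the wrist's pose just before it. camera_info takes no time and is no camera call; for the wrist camera it gives the pose at the moment of the call.
A pose or a line that the arm cannot do raises robot.IKError and nothing moves.
- robot.job_done(): hands the job in, once; it reports no verdict.
Trained networks look in the newest picture that a camera, given by its name, has taken for a name from the list of things; names that differ only in an ending like _2 or _b are one class to them, and where a whole thing is asked for, a point or a joint stands for the part that bears it (a point fixed in the world has none). Each returns a list of dicts, best first, with "confidence" (0 to 1); they miss things now and then, are a little off and sometimes report something else, mostly with a low value. They report only what shows in the picture. A call takes as long as a camera call. They do not tell look-alikes from the thing itself.
- viewer.silhouettes(name, camera): "mask" (400x640 bool, what is visible of it).
- viewer.pinpoint(name, camera): "at" ([x, y, z] in mm, in the coordinates of the camera as it stood for that picture, good to about 4 mm: a listed point, or the origin of a listed thing).
The state is a dict: "t": time; "joints": joint angles; "joint_velocities": joint speeds; "joint_torque": joint torques, N m; "tcp_pos": TCP position; "tcp_rot": TCP orientation; "contact_force": force on the tool from outside, world axes, zero at the start; "wrist_torque": the same for the moment, N m; "grip_width": opening from 0.0 (shut) to 1.0 (fully open).
Only numpy, scipy, OpenCV 4.12 (cv2) and the standard library are available. Lean on these libraries where they do the work, as an engineer would, in place of code of your own. Each camera call takes 0.05 s, during which the arm holds its last target. There are 200 camera calls.

### The job

Two aluminium bars lie in the grey cradles. Lay the thicker one in the V-groove of the measuring rig, in the open part in front of the bridge, and let go of it; then push it gently along the groove, leaning in under the bridge, until its far end is fully home against the steel stop, and leave it there. Leave the thinner bar and everything else on the table as they are.

Things in the scene. Friction and masses are not known exactly. Their poses are not given: they have to be found in the camera images.
- thick_bar_mid (a point): centre of the thick bar: a plain round aluminium bar, 30 mm in diameter and 120 mm long with flat ends, 0.2 to 0.3 kg. x runs along the bar (either end may go first); y and z turn with it as it rolls. It starts lying level in one of two cradles, its axis 43 mm above the table, and may be gripped across its middle from above
- thin_bar_mid (a point): centre of the thin bar, to be left alone: aluminium, 16 mm in diameter and 120 mm long, lying in the other cradle, its axis 33 mm above the table
- cradle_a: grey plastic cradle, fixed, 130 mm long (x) by 56 mm wide, origin at the centre of its underside on the table. Two V-rests, each 20 mm long, centred 45 mm to either side of the middle, 35 mm high; between them 70 mm are free for fingers down to its 6 mm base plate. The bar lies along its x
- cradle_b: a second cradle, the same as cradle_a
- rig: aluminium measuring rig, fixed; origin on the table below its bridge's front face, x along the groove towards the stop, z up. The 90 degree V-groove runs on two V-blocks 50 mm wide, x = -165 to -95 and -45 to 135 mm, flat tops 57 mm above the table; the gap between them is free down to the 12 mm base plate. The bar in the groove has its axis 65 mm above the table, its top 23 mm above the blocks
- bridge_edge (a point): middle of the lower front edge of the rig's bridge, 168 mm above the table; axes as the rig's. The bridge runs from here 70 mm along x, 270 mm wide, its carriage up to 283 mm; uprights 125 mm to either side, x = 30 to 70 mm. With the bar home its near end is 15 mm past this edge: an upright gripper has no room there; lean the fingers forward some 40 degrees, the gripper staying in front
- open_groove (a point): point on the axis of the thick bar when it lies in the groove, above the middle of the gap between the V-blocks, 70 mm in front of the bridge and 65 mm above the table: the bar's middle goes here (30 mm further from the bridge is also good); axes as the rig's. Fingers that hold the middle of the bar come down into the gap
- stop_face (a point): point on the near face of the stop where the bar's axis meets it, 65 mm above the table; axes as the rig's (x along the groove and into the stop). With the bar home its centre is 60 mm short of this point along x
- end_stop: the stop: fixed rigid steel plate across the end of the groove, 14 mm thick, 50 mm wide, top 88 mm above the table. Its origin is on the near face, at table height
- caliper: steel caliper with black slide, 190 mm long, lying flat, bystander
- gear: white printed gear, 45 mm across, 24 mm high, bystander
- scraper: scraper lying flat, bystander
- glue_jar: jar, 48 mm across, 70 mm high, bystander
- bracket: black printed angle bracket, 60 by 40 by 40 mm, bystander
Not all that is in view belongs to the job. What is shaped like the part that bears thick_bar_mid but purple or red is not meant.

How it is judged (in metres and radians):
On the way:
1. the thick bar lies in the groove in front of the bridge, more than 80 mm short of the stop, released (y of thick_bar_mid in the frame of stop_face between -0.005 and 0.005 m and z of thick_bar_mid in the frame of stop_face between -0.005 and 0.005 m and angle between the x axis of thick_bar_mid and the x axis of stop_face, either way round below 0.05 rad and linear speed of thick_bar below 0.02 m/s and contact force between the fingers and thick_bar below 0.1 N and x of thick_bar_mid in the frame of stop_face between -0.3 and -0.14 m), for 0.2 s.
At the end, for the whole second after the job is handed in: the thick bar lies in the V-groove (axis within 5 mm and 0.05 rad of the groove's), at rest and released, its far end within 3 mm of the stop; the thin bar and the bystanders within 30 mm of where they were (y of thick_bar_mid in the frame of stop_face between -0.005 and 0.005 m and z of thick_bar_mid in the frame of stop_face between -0.005 and 0.005 m and angle between the x axis of thick_bar_mid and the x axis of stop_face, either way round below 0.05 rad and linear speed of thick_bar below 0.02 m/s and contact force between the fingers and thick_bar below 0.1 N and x of thick_bar_mid in the frame of stop_face above -0.063 m and distance of each of thin_bar_mid, caliper, gear, scraper, glue_jar, bracket from where it was at the start of the episode below 0.03 m); the robot touches nothing.
It fails at once if the bar is rammed against the stop with more than 40 N (contact force between thick_bar and end_stop above 40 N).
It fails at once if the thin bar or a bystander is moved by more than 30 mm (distance of any of thin_bar_mid, caliper, gear, scraper, glue_jar, bracket from where it was at the start of the episode above 0.03 m).
It also fails if it takes over 58 s, if anything falls off the work surface, if the arm or the gripper's body presses on something with over 40 N, if the wrist force passes 120 N, or if a joint passes its speed limit or range.

## Working session

There is one attempt and no reset: what is moved stays moved. The work goes in short steps, each a Python script; the robot and the scene stay as the last script left them, time stands still between calls to the robot, and variables do not carry over. Pictures are saved under pics/ and viewed, on a budget of 10 in all, crops included, one or two more only if the job needs it, and the job is handed in when it is done.

```bash
mkdir -p pics; cat > h.py <<'E'
import numpy as np, cv2
from cell import robot, grip, kin, viewer
def shot(cam, fn=None):
    im=viewer.read_camera(cam)
    if fn: cv2.imwrite('pics/'+fn,cv2.cvtColor(im,cv2.COLOR_RGB2BGR))
    return im
def pix(cam,X):
    c=viewer.camera_info(cam); p=np.array(c['R'])@np.array(X)+np.array(c['t']); q=np.array(c['camera_matrix'])@p; return q[:2]/q[2]
def pts(name,cam,ci=None):
    c=ci or viewer.camera_info(cam); R=np.array(c['R']);t=np.array(c['t'])
    return [(round(d['confidence'],2),(R.T@(np.array(d['at'])-t)).round(1)) for d in viewer.pinpoint(name,cam)]
def ray(cam,uv,z,ci=None):
    c=ci or viewer.camera_info(cam);R=np.array(c['R']);t=np.array(c['t'])
    o=-R.T@t; d=R.T@np.linalg.solve(np.array(c['camera_matrix']),[uv[0],uv[1],1.]); return o+d*(z-o[2])/d[2]
E
python3 - <<'E'
from h import *
for cam in ['scene','side']:
    im=shot(cam,cam+'0.png')
    for n in ['thick_bar_mid','thin_bar_mid','cradle_a','rig','bridge_edge','open_groove','stop_face','end_stop','caliper','gear','scraper','glue_jar','bracket']:
        r=pts(n,cam); print(cam,n,[(a,b.tolist(),pix(cam,b).round().tolist()) for a,b in r if a>.2])
print(robot.observe())
E
```

```text
scene thick_bar_mid [(0.91, [475.2, -438.5, 16.3], [190.0, 344.0]), (0.79, [471.3, -277.5, 41.3], [239.0, 286.0]), (0.67, [300.0, -265.5, -0.9], [202.0, 250.0])]
scene thin_bar_mid [(0.63, [624.0, -235.3, 35.0], [298.0, 314.0]), (0.22, [301.0, -264.7, -5.4], [203.0, 251.0])]
scene cradle_a [(0.77, [622.0, -236.9, -1.7], [298.0, 319.0]), (0.59, [477.1, -278.0, -0.8], [244.0, 294.0]), (0.38, [722.6, -83.9, 0.4], [370.0, 297.0])]
scene rig [(0.86, [569.5, 156.7, 2.2], [376.0, 202.0])]
scene bridge_edge []
scene open_groove [(0.66, [555.8, 85.3, 66.9], [359.0, 203.0])]
scene stop_face [(0.78, [603.8, 288.9, 62.8], [415.0, 167.0])]
scene end_stop []
scene caliper [(0.6, [621.1, -238.4, 1.7], [297.0, 319.0]), (0.55, [299.8, -266.7, -0.4], [202.0, 250.0])]
scene gear [(0.8, [720.6, -83.0, 3.7], [369.0, 296.0])]
scene scraper [(0.97, [529.4, 459.7, 1.8], [421.0, 137.0])]
scene glue_jar [(0.55, [354.1, 349.6, -0.7], [358.0, 131.0])]
scene bracket [(0.56, [402.6, -120.5, -0.6], [268.0, 235.0])]
side thick_bar_mid [(0.78, [711.7, -407.9, 18.4], [360.0, 159.0]), (0.7, [476.5, -284.4, 43.1], [392
[... 1191 characters left out ...]
9,  0.46752203, -0.01161564,  1.60273519,  0.00597957,
        1.0714187 , -0.05632896]), 'joint_velocities': array([ 5.95878037e-05,  4.66297329e-04,  1.32292510e-03,  3.41603751e-04,
        1.60173305e-04, -1.75800284e-04, -1.09677015e-03]), 'joint_torque': array([ 6.64900035e-04, -5.20411849e+01, -1.19155485e-02, -2.44050229e+01,
       -5.65763901e-02,  1.14395996e-02, -2.90329531e-06]), 'tcp_pos': array([ 6.49976955e+02, -3.22594377e-02,  1.83563458e+02]), 'tcp_rot': array([-2.22153684e+00, -2.22131545e+00,  7.20780427e-05]), 'contact_force': array([-0.29945035, -0.59341489, -0.36486355]), 'wrist_torque': array([ 0.03448844,  0.03857214, -0.04949725]), 'grip_width': 0.9988266103345393}
```

View pics/scene0.png

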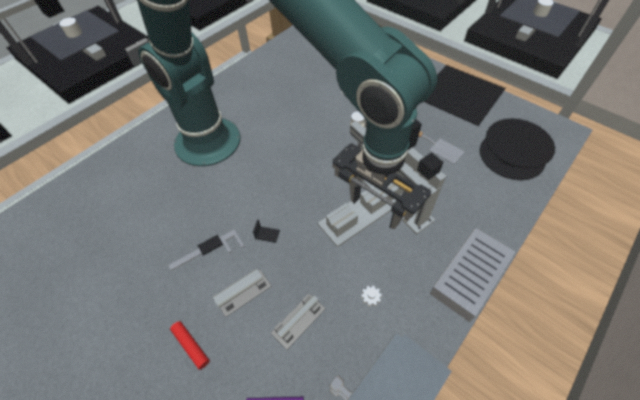

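View pics/side0.png

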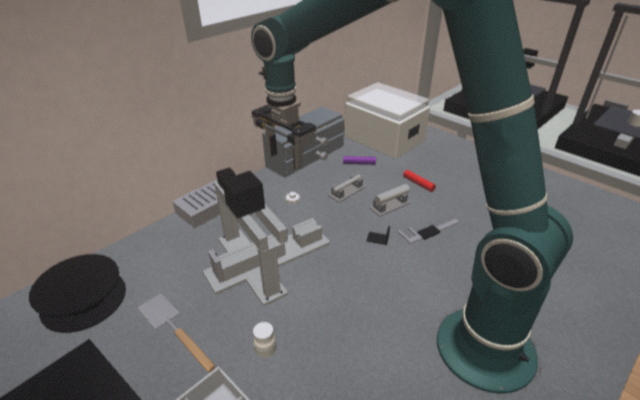

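```bash
cat >> h.py <<'E'
from scipy.spatial.transform import Rotation as Ro
def ori(yaw,tilt=0,flip=False):
    u=np.array([np.cos(yaw),np.sin(yaw),0]); Z=np.array([0,0,1.])
    z=-np.cos(tilt)*Z+np.sin(tilt)*u; x=np.cos(tilt)*u+np.sin(tilt)*Z
    if flip: x=-x
    return Ro.from_matrix(np.c_[x,np.cross(z,x),z]).as_rotvec()
E
python3 - <<'E'
from h import *
ci=viewer.camera_info('wrist'); c=-np.array(ci['R']).T@ci['t']
print('cam pos',c,'axis',np.array(ci['R'])[2])
y=np.deg2rad(77.2)
robot.movep([550,50,330],ori(y)); robot.hold(.3)
ci=viewer.camera_info('wrist'); shot('wrist','w1.png')
for n in ['rig','open_groove','stop_face','bridge_edge','end_stop']: print(n,pts(n,'wrist',ci))
robot.movep([480,-270,300],ori(np.deg2rad(90)));robot.hold(.3)
ci=viewer.camera_info('wrist'); shot('wrist','w2.png')
for n in ['thick_bar_mid','cradle_a']: print(n,pts(n,'wrist',ci))
for d in viewer.silhouettes('thick_bar_mid','wrist'):
    r=cv2.minAreaRect(np.argwhere(d['mask'])[:,::-1].astype(np.float32)); b=cv2.boxPoints(r)
    print(d['confidence'],d['mask'].sum(),r,[ray('wrist',p,43,ci).round(1)[:2].tolist() for p in b], 'ctr',ray('wrist',r[0],43,ci).round(1))
print(robot.observe()['t'])
E
```

```text
cam pos [649.42059721  71.08965369 383.83484131] axis [ 0.00128751 -0.25617607 -0.96662928]
rig [(0.56, array([573.4, 152.9,  -1.7]))]
open_groove [(0.61, array([556.9,  85.6,  63.6]))]
stop_face []
bridge_edge [(0.64, array([570.4, 155.5, 166.7]))]
end_stop [(0.62, array([ 624.5, -239.7,   34.7]))]
thick_bar_mid [(0.88, array([ 469. , -284.2,   41.8])), (0.78, array([ 707.3, -402.7,   15.2])), (0.71, array([ 475. , -443.3,   14.2])), (0.38, array([ 403.6, -127.5,   -0.6]))]
cradle_a [(0.6, array([ 626.7, -240.2,   -2.4])), (0.59, array([ 472.9, -280.4,   -3.8]))]
0.84 923 ((320.18231201171875, 260.12939453125), (64.34835815429688, 15.569389343261719), 4.398705005645752) [[418.9, -438.3], [421.9, -408.4], [534.4, -417.8], [533.2, -448.0]] ctr [ 476.9 -428.    43. ]
0.77 1354 ((318.04046630859375, 179.05093383789062), (18.58083152770996, 75.17622375488281), 12.907408714294434) [[443.9, -341.9], [472.7, -220.6], [501.4, -227.0], [474.5, -349.3]] ctr [ 473.6 -282.7   43. ]
0.59 801 ((455.86181640625, 234.3123779296875), (18.55865478515625, 46.693233489990234), 53.61564636230469) [[670.3, -391.0], [728.8, -340.7], [751.3, -367.5], [692.5, -419.3]] ctr [ 711.  -379.1   43. ]
0.53 716 ((412.0841064453125, 151.01025390625), (10.144357681274414, 75.15055847167969), 6.952957630157471) [[612.9, -297.0], [618.3, -179.3], [634.0, -181.1], [629.7, -299.1]] ctr [ 623.8 -237.2   43. ]
0.28 1137 ((271.8000183105469, 76.60000610351562), (33.09380340576172, 41.14365005493164), 63.43495178222656) [[366.8, -119.6], [422.4, -94.7], [443.3, -135.1], [386.6, -161.3]] ctr [ 404.9 -127.3   43. ]
4.5167
```

```bash
cd pics; python3 -c "
import cv2,numpy as np
a=[cv2.imread(f) for f in('w1.png','w2.png')]
cv2.imwrite('w12.png',cv2.resize(np.vstack(a),None,fx=.75,fy=.75))"
```

```text
(no output)
```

View pics/w12.png

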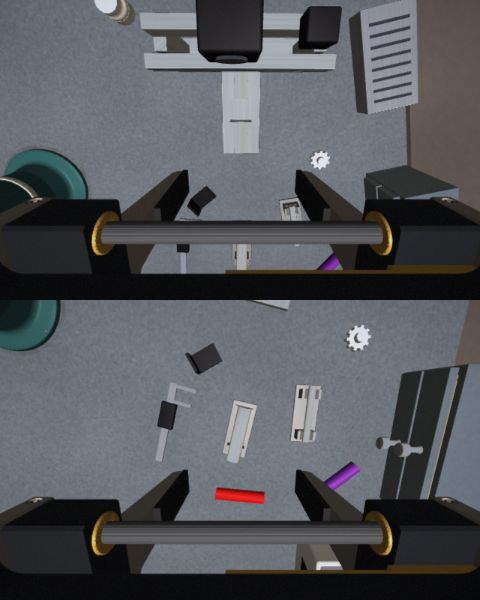

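```bash
python3 - <<'E'
from h import *
y=np.deg2rad(77.2); u=np.array([np.cos(y),np.sin(y),0]); og=np.array([556.5,86,0])
for f in (False,True):
    for nm,p,t in [('grasp',[474,-281,24],0),('above',[474,-281,160],0),('place',og+[0,0,46],0),('placeup',og+[0,0,200],0)]+[(f'push{int(np.rad2deg(t))}',og+u*s+[0,0,62],t) for t in np.deg2rad([38,42,46]) for s in (-100,83)]:
        q=kin.ik(p,ori(y,t,f)); print(f,nm,None if q is None else np.round(q,2))
E
```

```text
False grasp [ 0.32  0.52  0.2   1.97 -0.16  0.66  0.39]
False above [ 0.28  0.33  0.24  1.88 -0.09  0.94  0.34]
False place [-0.21  0.5   0.    1.92 -0.    0.72 -0.44]
False placeup [-0.21  0.3  -0.    1.8   0.    1.03 -0.44]
False push38 [ 0.37  0.57  0.01  2.   -0.88  0.91  0.83]
False push38 [ 0.16  0.57 -0.16  2.01 -1.    0.69  0.64]
False push42 [ 0.4   0.6   0.01  2.   -0.93  0.97  0.91]
False push42 [ 0.19  0.6  -0.16  2.02 -1.09  0.73  0.76]
False push46 [ 0.43  0.64  0.02  1.99 -0.98  1.02  0.97]
False push46 [ 0.23  0.63 -0.15  2.03 -1.16  0.78  0.86]
True grasp [ 1.36  1.08 -1.33  1.9   1.15  1.21  2.51]
True above [ 1.38  0.75 -1.32  1.82  0.78  1.22  2.74]
True place [ 0.04  0.53 -0.33  1.9   0.24  0.75  2.5 ]
True placeup [ 0.04  0.33 -0.32  1.79  0.12  1.04  2.6 ]
True push38 [ 1.28  1.17 -1.34  1.95  0.63  0.82  2.69]
True push38 [ 0.94  1.16 -1.35  1.97  0.83  0.65  2.26]
True push42 [ 1.31  1.22 -1.34  1.94  0.59  0.82  2.76]
True push42 [ 0.98  1.21 -1.35  1.98  0.8   0.61  2.33]
True push46 [ 1.33  1.27 -1.35  1.93  0.56  0.82  2.82]
True push46 [ 1.01  1.26 -1.35  1.98  0.77  0.59  2.41]
```

```bash
cat >> h.py <<'E'
Y=np.deg2rad(77.2); U=np.array([np.cos(Y),np.sin(Y),0]); V=np.array([-U[1],U[0],0]); T=np.deg2rad(17)
def tz(t): return np.array([np.sin(t)*U[0],np.sin(t)*U[1],-np.cos(t)])
def rig(p,o=np.array([556.5,86,0])): # world -> rig coords along groove, lateral
    d=np.array(p)-o; return np.array([d@U-70,d@V,d[2]])
E
python3 - <<'E'
from h import *
g=np.array([474,-281,43.]); o=ori(Y,T)
robot.movep(g+19*tz(T)+[0,0,110],o)
robot.servo_line(g+19*tz(T),120)
f0=robot.observe()['contact_force']
grip(0.0,25); s=robot.observe(); print('grip',s['grip_width']*92,s['tcp_pos'],s['contact_force']-f0)
robot.servo_line(g+19*tz(T)+[0,0,150],120)
robot.hold(.2);s=robot.observe(); print('grip',s['grip_width']*92,s['tcp_pos'],s['contact_force']-f0,s['t'])
shot('side','s1.png'); shot('wrist','w3.png')
a=cv2.imread('pics/s1.png')[80:280,250:500]; a=cv2.resize(a,(640,512)); b=cv2.imread('pics/w3.png')
cv2.imwrite('pics/c1.png',cv2.resize(np.vstack([a,b]),None,fx=.62,fy=.62))
E
```

```text
grip 15.131873289460612 [ 474.66481202 -275.0952194    26.25349438] [-4.84114358  1.86578136 13.12731725]
grip 0.3264754409329852 [ 474.97279858 -275.42347627  174.2595489 ] [0.42895684 0.4699346  1.70319156] 9.1667
```

View pics/c1.png

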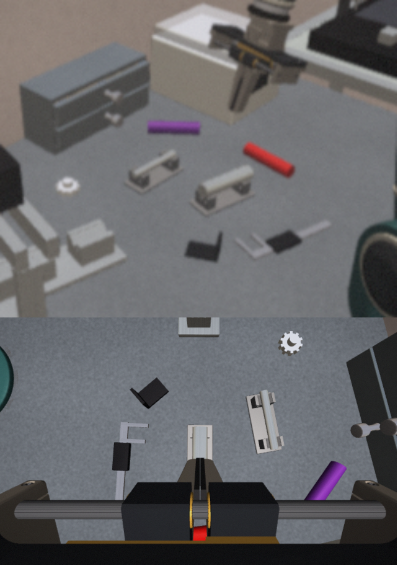

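```bash
python3 - <<'E'
from h import *
ci=viewer.camera_info('wrist'); shot('wrist')
print(pts('thick_bar_mid','wrist',ci))
for d in viewer.silhouettes('thick_bar_mid','wrist'):
    r=cv2.minAreaRect(np.argwhere(d['mask'])[:,::-1].astype(np.float32)); b=cv2.boxPoints(r)
    print(round(d['confidence'],2),r,[ray('wrist',p,48,ci).round(1)[:2].tolist() for p in b])
g=np.array([474,-281,38.]); o=ori(Y,T)
grip(1.0)
robot.servo_line(g+19*tz(T),150)
f0=robot.observe()['contact_force']
for w in (1,.6,.45,.4,.36,.33):
    grip(w,10); s=robot.observe(); print(w,(s['grip_width']*92).round(1),s['tcp_pos'].round(1),(s['contact_force']-f0).round(1))
    if w==.6: shot('wrist','w4.png'); shot('side','s4.png')
a=cv2.imread('pics/s4.png')[100:250,280:500]; a=cv2.resize(a,(640,436),interpolation=cv2.INTER_CUBIC); b=cv2.imread('pics/w4.png')
cv2.imwrite('pics/c4.png',cv2.resize(np.vstack([a,b]),None,fx=.7,fy=.7))
print(s['t'])
E
```

```text
[(0.95, array([ 470.6, -282. ,   40.2])), (0.68, array([ 710.2, -403.3,   17.1]))]
0.88 ((323.0, 347.0), (24.0, 22.0), 90.0) [[433.1, -405.5], [458.3, -411.2], [452.2, -438.2], [427.0, -432.5]]
0.62 ((322.0, 201.0), (52.0, 24.0), 90.0) [[472.5, -220.7], [500.6, -227.1], [486.6, -287.8], [458.7, -281.4]]
0.55 ((525.4060668945312, 266.8429260253906), (28.797677993774414, 80.09469604492188), 35.166439056396484) [[650.3, -402.9], [722.9, -340.2], [745.4, -365.5], [672.7, -427.8]]Traceback (most recent call last):
  File "<stdin>", line 12, in <module>
AttributeError: 'float' object has no attribute 'round'
```

```bash
python3 - <<'E'
from h import *
s=robot.observe();f0=s['contact_force']; print(s['tcp_pos'].round(1),f0.round(1))
for w in (.6,.45,.4,.36,.33):
    grip(w,10); s=robot.observe(); print(w,round(s['grip_width']*92,1),s['tcp_pos'].round(1),(s['contact_force']-f0).round(1))
    if w==.6: shot('wrist','w4.png'); shot('side','s4.png')
a=cv2.imread('pics/s4.png')[100:250,280:500]; a=cv2.resize(a,(640,436),interpolation=cv2.INTER_CUBIC); b=cv2.imread('pics/w4.png')
cv2.imwrite('pics/c4.png',cv2.resize(np.vstack([a,b]),None,fx=.7,fy=.7))
print(s['t'])
E
```

```text
[ 475.7 -275.9   20.6] [-0.2  0.6 -0.3]
0.6 54.5 [ 475.2 -275.6   19.8] [-0.9 -0.7 -0. ]
0.45 41.4 [ 475.2 -275.6   19.9] [ 0.3 -1.3  0.8]
0.4 36.9 [ 475.2 -275.6   19.8] [ 0.2 -0.2  0.4]
0.36 33.3 [ 475.2 -275.6   19.8] [ 0.4 -0.7  0.2]
0.33 30.2 [ 475.1 -275.5   19.8] [-0.1  0.   0.7]
14.1833
```

View pics/c4.png

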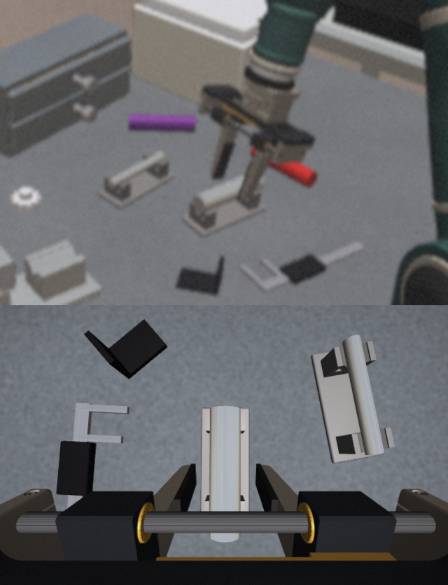

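```bash
python3 - <<'E'
from h import *
f0=np.array([-.2,.6,-.3])
for w in (.31,.3,.28,.25,0):
    grip(w,30); s=robot.observe(); print(w,round(s['grip_width']*92,1),s['tcp_pos'].round(1),(s['contact_force']-f0).round(1))
    if w==.25 and s['grip_width']*92<26: break
robot.hold(.3); s=robot.observe(); print(round(s['grip_width']*92,1),s['tcp_pos'].round(1),(s['contact_force']-f0).round(1))
E
```

```text
0.31 28.7 [ 474.6 -275.4   19.7] [-2.4 -0.6  0.9]
0.3 27.7 [ 474.6 -275.4   19.7] [-3.6 -1.   1.5]
0.28 26.0 [ 474.5 -275.4   19.7] [-4.8 -0.   1.4]
0.25 25.9 [ 474.6 -275.4   19.7] [-5.1  0.5  3.3]
25.9 [ 474.5 -275.4   19.7] [-5.7  0.1  2.6]
```

```bash
python3 - <<'E'
from h import *
s=robot.observe(); p=s['tcp_pos']
grip(0.0,30); s=robot.observe(); print(round(s['grip_width']*92,1),s['tcp_pos'].round(1),s['contact_force'].round(1))
if s['grip_width']*92>20:
    robot.servo_line(p+[0,0,12],40); robot.hold(.2); s=robot.observe(); print(round(s['grip_width']*92,1),s['tcp_pos'].round(1),s['contact_force'].round(1),s['t'])
shot('side','s5.png'); shot('scene','s6.png'); shot('wrist','w5.png')
a=cv2.resize(cv2.imread('pics/s5.png')[120:245,320:460],(560,500),interpolation=cv2.INTER_CUBIC); b=cv2.imread('pics/w5.png')[100:400,220:420]
cv2.imwrite('pics/c5.png',np.hstack([a[:,:480],cv2.resize(b,(320,480))[:500] if 0 else cv2.resize(b,(320,500))]))
E
```

```text
25.8 [ 474.5 -275.4   19.7] [-5.6  0.9  1.4]
25.8 [ 474.5 -275.3   31.6] [-0.1 -0.4 -2.3] 16.2417
```

View pics/c5.png

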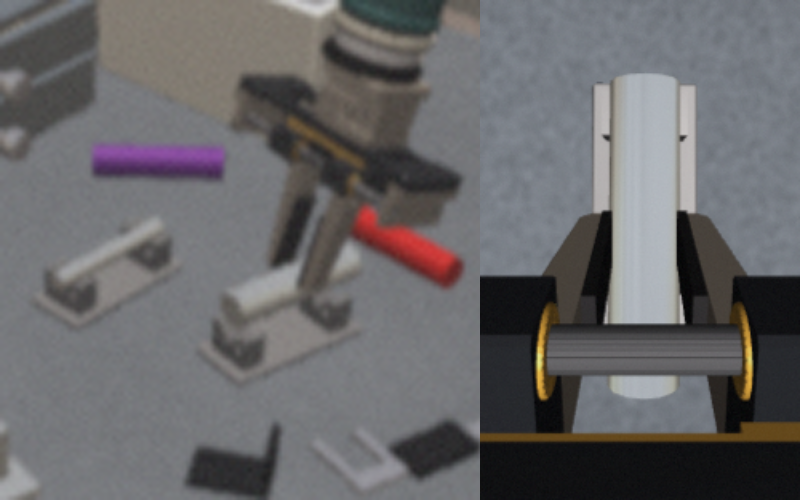

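```bash
python3 - <<'E'
from h import *
o=ori(Y,T); og=np.array([556.5,86,0]); tgt=og+3*U
p=robot.observe()['tcp_pos']
robot.servo_line(p+[0,0,140],150)
robot.movep(tgt-25*U+[0,0,150],o); robot.servo_line(tgt+[0,0,100],100); robot.hold(.2)
f0=robot.observe()['contact_force']; print(round(robot.observe()['grip_width']*92,1),f0.round(1))
robot.servo_line(tgt+[0,0,50],60)
for z in np.arange(48,39,-1.):
    robot.servo_line(tgt+[0,0,z],25); robot.hold(.1); s=robot.observe(); d=s['contact_force']-f0
    print(z,s['tcp_pos'].round(1),d.round(1))
    if d[2]>4: break
shot('side','s7.png'); shot('wrist','w7.png'); print(s['t'],round(s['grip_width']*92,1))
a=cv2.resize(cv2.imread('pics/s7.png')[160:310,190:350],(533,500),interpolation=cv2.INTER_CUBIC); b=cv2.imread('pics/w7.png')[0:400,240:420]
cv2.imwrite('pics/c7.png',np.hstack([a,cv2.resize(b,(225,500))]))
E
```

```text
26.2 [ 0.4 -0.3 -1.5]
48.0 [557.3  88.9  48.2] [ 0.6 -0.1 -0.2]
47.0 [557.2  89.   47. ] [-0.2  0.2 -0.6]
46.0 [557.2  88.9  46. ] [-0.7  0.4  0. ]
45.0 [557.1  88.9  45. ] [-0.5  0.6 -0.2]
44.0 [557.1  89.   44. ] [-1.1  0.4  0.8]
43.0 [557.1  89.   43.1] [-1.8  0.4  2. ]
42.0 [557.1  89.1  42.9] [-4.2 -1.   8.7]
23.1333 26.2
```

View pics/c7.png

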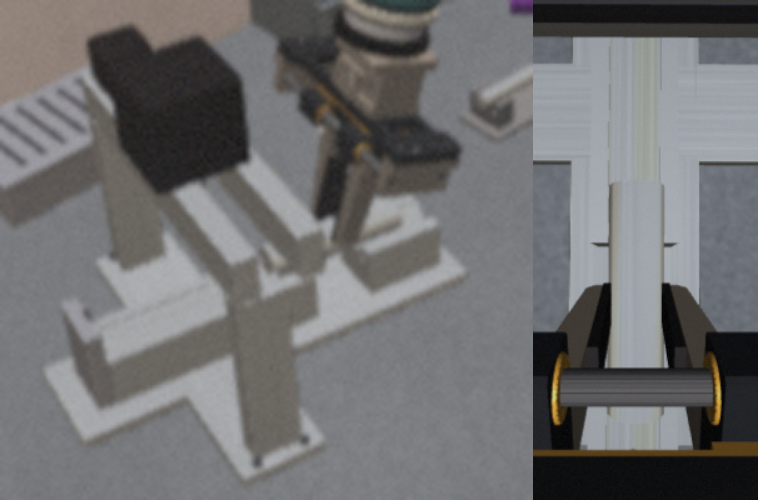

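```bash
python3 - <<'E'
from h import *
o=ori(Y,T)
grip(.6); robot.hold(.3); p=robot.observe()['tcp_pos']
robot.servo_line(p-90*tz(T),150)
p=p-U*80;p[2]=250; robot.movep(p,o); robot.hold(.4)
ci=viewer.camera_info('wrist'); shot('wrist','w8.png')
for n in ('thick_bar_mid','open_groove','stop_face','bridge_edge'): print(n,[(c,x,rig(x).round(1)) for c,x in pts(n,'wrist',ci)][:3])
for d in viewer.silhouettes('thick_bar_mid','wrist')[:2]:
    r=cv2.minAreaRect(np.argwhere(d['mask'])[:,::-1].astype(np.float32)); b=cv2.boxPoints(r)
    print(round(d['confidence'],2),r,[rig(ray('wrist',q,68,ci)).round(1)[:2].tolist() for q in b])
shot('side'); print('side',[(c,x,rig(x).round(1)) for c,x in pts('thick_bar_mid','side')][:3])
print(robot.observe()['t'])
E
```

```text
thick_bar_mid [(0.82, array([552.5,  79.6,  66.4]), array([-77.1,   2.5,  66.4]))]
open_groove [(0.82, array([555.5,  86.4,  64.1]), array([-69.8,   1.1,  64.1]))]
stop_face []
bridge_edge [(0.92, array([571.2, 153.8, 166.8]), array([ -0.6,   0.7, 166.8])), (0.35, array([727.9, -85.7,  -1.9]), array([-199.5, -205.2,   -1.9]))]
0.87 ((321.5, 165.5), (87.0, 23.0), 90.0) [[-12.1, 17.7], [-12.1, -14.6], [-134.3, -14.4], [-134.3, 17.5]]
side [(0.77, array([ 710.7, -405.1,   15. ]), array([-514.7, -259.2,   15. ])), (0.72, array([ 480.4, -439.7,   18.2]), array([-599.5,  -42.3,   18.2])), (0.71, array([558.3,  79.3,  65.1]), array([-76.1,  -3.2,  65.1]))]
26.275
```

View pics/w8.png

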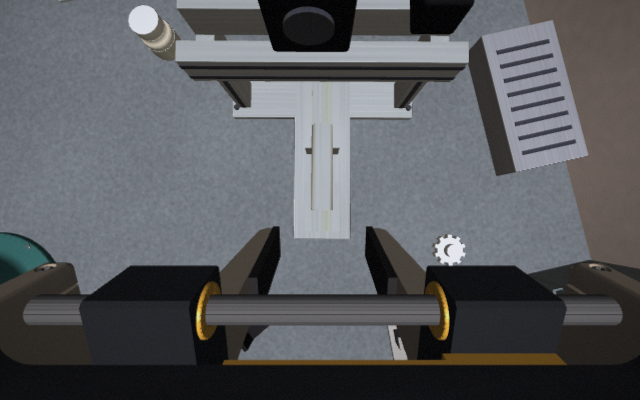

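```bash
python3 - <<'E'
from h import *
t=np.deg2rad(42); o=ori(Y,t); og=np.array([556.5,86,0])
P=lambda x,z: og+U*(x+70)+.5*V+[0,0,z]
grip(0.0,20)
robot.movep(P(-185,150),o); robot.servo_line(P(-185,67),150); robot.hold(.3)
f0=robot.observe()['contact_force']
def F():
    s=robot.observe(); return (s['contact_force']-f0)@U, rig(s['tcp_pos']), s['contact_force']-f0
robot.servo_line(P(-150,67),60)
ok=True
for x in np.arange(-145,-14,10.):
    robot.servo_line(P(x,67),45); f,r,v=F()
    print(x,round(f,1),r.round(1),v.round(1))
    if abs(f)>6 or np.linalg.norm(v)>12: ok=False; break
shot('side','s9.png'); shot('wrist','w9.png'); print(ok,robot.observe()['t'])
print([(c,rig(x).round(1)) for c,x in pts('thick_bar_mid','side')][:4])
a=cv2.resize(cv2.imread('pics/s9.png')[150:310,180:350],(531,500),interpolation=cv2.INTER_CUBIC)
cv2.imwrite('pics/c9.png',a)
E
```

```text
-145.0 -0.4 [-144.9    0.6   67. ] [-0.6 -0.3  0.8]
-135.0 -0.3 [-134.6    0.7   67. ] [ 0.2 -0.4  0.8]
-125.0 -0.8 [-124.6    0.7   67. ] [ 0.2 -0.8  1.3]
-115.0 -0.1 [-114.6    0.7   67. ] [ 0.  -0.1 -0. ]
-105.0 -0.6 [-104.6    0.7   67. ] [-0.3 -0.5  0.1]
-95.0 -0.9 [-94.6   0.7  67. ] [ 0.3 -1.  -0.5]
-85.0 -0.8 [-84.6   0.7  67. ] [ 0.9 -1.   0.3]
-75.0 -0.7 [-74.6   0.7  67. ] [-0.7 -0.6  0. ]
-65.0 0.7 [-64.6   0.7  67. ] [0.6 0.6 0.7]
-55.0 -0.5 [-54.6   0.7  67. ] [-0.3 -0.5  0.6]
-45.0 0.2 [-44.6   0.7  67. ] [0.4 0.1 0.8]
-35.0 -0.9 [-34.6   0.7  67. ] [-0.  -0.9 -0.1]
-25.0 0.1 [-24.6   0.7  67.1] [0.3 0.  0.5]
-15.0 -0.5 [-14.6   0.7  67. ] [-0.9 -0.3  0.4]
True 34.85
[(0.83, array([-598.8,  -38.5,   19.4])), (0.75, array([-75.5,  -1.9,  66.8])), (0.75, array([-515.1, -258.9,   19.5])), (0.57, array([-307.8,  104.1,   -1. ]))]
```

View pics/c9.png

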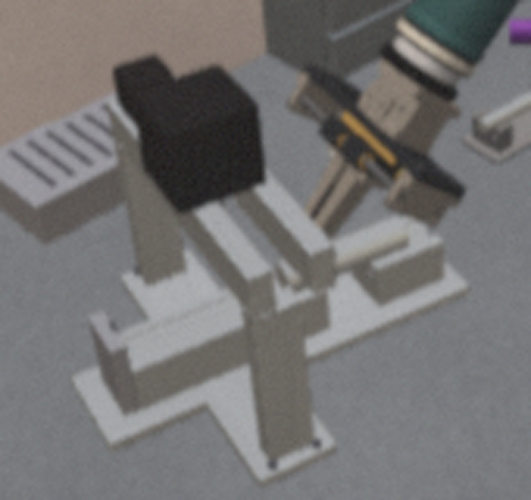

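```bash
cat >> h.py <<'E'
og=np.array([556.5,86,0]); PT=np.deg2rad(42)
P=lambda x,z: og+U*(x+70)+.5*V+[0,0,z]
E
python3 - <<'E'
from h import *
f0=robot.observe()['contact_force']
touch=None
for z in np.arange(65.5,50,-1.):
    robot.servo_line(P(-14.6,z),25); s=robot.observe(); d=s['contact_force']-f0
    if d[2]>2.5: touch=s['tcp_pos'][2]; break
print('touch',touch,d.round(1),s['t'])
zt=(touch if touch else 52)-17   # lower corner from bar top 80 down to 63, rig tops 57
robot.servo_line(P(-18,88),150); robot.servo_line(P(-165,88),200); 
for z in(zt,): print(zt,[kin.ik(P(x,z),ori(Y,PT)) is not None for x in (-165,0,30)])
print(robot.observe()['t'])
E
```

```text
touch 62.93716773274226 [-1.5 -1.1  2.8] 35.9
45.93716773274226 [True, True, True]
37.1083
```

```bash
python3 - <<'E'
from h import *
zt=44.
robot.servo_line(P(-165,zt),120); robot.hold(.2)
f0=robot.observe()['contact_force']
def F():
    s=robot.observe(); return (s['contact_force']-f0)@U, rig(s['tcp_pos']), s['contact_force']-f0
for x in (-130,-110,-90,-60,-30,0):
    robot.servo_line(P(x,zt),50); f,r,v=F(); print(x,round(f,1),r.round(1),v.round(1))
    if np.linalg.norm(v)>10: break
print(robot.observe()['t']); shot('side','s10.png'); print([(c,rig(x).round(1)) for c,x in pts('thick_bar_mid','side')][:4])
cv2.imwrite('pics/c10.png',cv2.resize(cv2.imread('pics/s10.png')[150:310,180:350],(531,500),interpolation=cv2.INTER_CUBIC))
E
```

```text
-130 -0.3 [-130.3    0.4   43.9] [-1.  -0.1 -0.4]
-110 0.7 [-109.5    0.7   44.1] [-0.2  0.8  0.4]
-90 -0.3 [-89.3   0.8  44.2] [-0.2 -0.2  0.6]
-60 0.3 [-59.6   0.8  44.1] [0.5 0.2 0.4]
-30 -0.0 [-29.5   0.8  44.1] [-1.3  0.2 -1.4]
0 -0.5 [ 0.4  0.8 44.1] [-0.1 -0.5 -0.3]
42.025
[(0.92, array([46.7, -3.3, 66.5])), (0.72, array([-515.4, -255.4,   17.9])), (0.69, array([-598.9,  -39.6,   17.3]))]
```

View pics/c10.png

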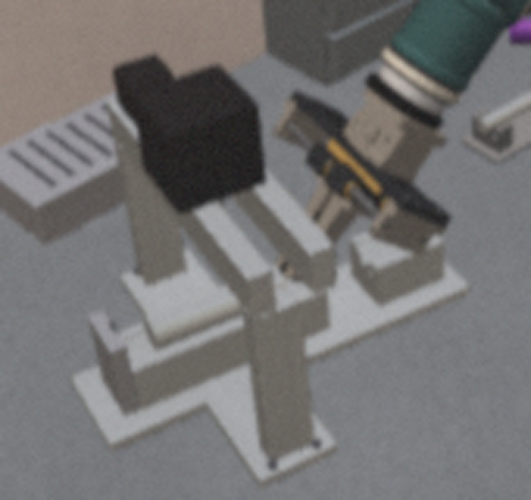

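```bash
python3 - <<'E'
from h import *
zt=44.
f0=robot.observe()['contact_force']
def F():
    s=robot.observe(); return (s['contact_force']-f0)@U, rig(s['tcp_pos']), s['contact_force']-f0
robot.servo_line(P(10,zt),40); robot.servo_line(P(19,zt),30); print(F())
home=False
for x in np.arange(20,38,1.):
    robot.servo_line(P(x,zt),20); f,r,v=F(); print(x,round(f,1),r.round(1),v.round(1))
    if f<-4: home=True;break
print(home,robot.observe()['t']); shot('side','s11.png'); print([(c,rig(x).round(1)) for c,x in pts('thick_bar_mid','side')][:4],pts('stop_face','side')[:2])
cv2.imwrite('pics/c11.png',cv2.resize(cv2.imread('pics/s11.png')[150:310,180:350],(531,500),interpolation=cv2.INTER_CUBIC))
E
```

```text
(np.float64(-0.012428973166908469), array([19.53701114,  0.63557302, 44.12601606]), array([ 1.12971372, -0.26941037,  0.46214107]))
20.0 -1.9 [20.   0.6 44. ] [-0.1 -1.9  0.7]
21.0 -2.0 [20.8  0.5 43.9] [-0.6 -1.9  1.5]
22.0 -1.8 [22.   0.5 44. ] [-0.1 -1.9  0.7]
23.0 -2.1 [23.1  0.4 44. ] [-0.3 -2.1  0.3]
24.0 -2.4 [24.2  0.5 44. ] [-0.3 -2.4 -0.2]
25.0 -2.9 [25.1  0.5 44. ] [ 0.2 -3.   0.9]
26.0 -2.4 [26.1  0.5 44. ] [-0.5 -2.4  0.4]
27.0 -1.8 [27.1  0.5 44. ] [ 0.9 -2.   0.4]
28.0 -2.1 [28.1  0.5 44. ] [ 0.5 -2.3  0.2]
29.0 -3.1 [29.   0.5 44. ] [-1.1 -2.9  0.8]
30.0 -5.7 [29.2  0.4 43.9] [-0.5 -5.7  2.8]
True 45.725
[(0.71, array([-515.3, -257.6,   18.2])), (0.59, array([74.4, -1.1, 64.7])), (0.5, array([-596.8,  -42.2,   19.2])), (0.38, array([-464.4,  169. ,    3.5]))] [(0.87, array([602.1, 285.3,  65.6]))]
```

View pics/c11.png

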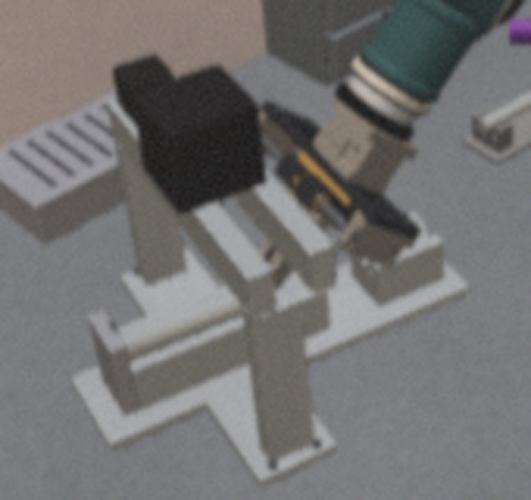

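```bash
python3 - <<'E'
from h import *
robot.servo_line(P(31,44),20); s=robot.observe(); print(rig(s['tcp_pos']).round(1),s['contact_force'].round(1))
robot.servo_line(P(-20,46),100); robot.servo_line(P(-120,110),150); robot.servo_line(P(-150,200),200); robot.hold(.3)
shot('side','s12.png'); print([(c,rig(x).round(1)) for c,x in pts('thick_bar_mid','side')][:4],[(c,rig(x).round(1)) for c,x in pts('stop_face','side')][:2])
for n in ['thin_bar_mid','caliper','gear','scraper','glue_jar','bracket']: print(n,[(c,x) for c,x in pts(n,'side')][:2])
s=robot.observe();print(s['t'],s['contact_force'].round(1))
cv2.imwrite('pics/c12.png',cv2.resize(cv2.imread('pics/s12.png')[190:310,190:330],(583,500),interpolation=cv2.INTER_CUBIC))
E
```

```text
[29.4  0.3 43.7] [-4.2 -6.8  6. ]
[(0.84, array([-597.8,  -42.9,   20.4])), (0.75, array([75.3, -2.9, 65.8])), (0.74, array([-515.8, -259.4,   18.2]))] [(0.6, array([135.4,  -1.2,  63.7]))]
thin_bar_mid [(0.63, array([ 635.5, -237.5,   38.1]))]
caliper [(0.98, array([ 303.4, -262.5,    0.6])), (0.38, array([ 631.9, -238.6,   34.8]))]
gear [(0.67, array([602.5, 286.7,  66.3])), (0.57, array([ 7.276e+02, -8.030e+01,  2.000e-01]))]
scraper [(0.86, array([533.8, 466.4,   0.7]))]
glue_jar [(0.8, array([352.5, 345.6,  -2.2]))]
bracket [(0.57, array([ 402. , -119.3,    2.7]))]
49.1 [-0.5  0.3 -0.6]
```

View pics/c12.png

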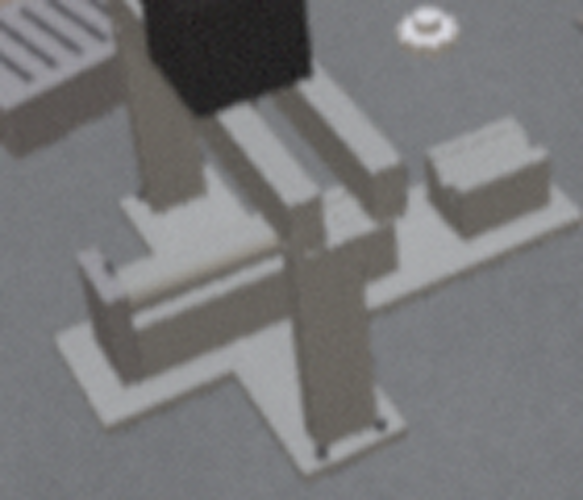

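The bar lies in the groove against the stop: its mid is at rig x 75.3 and the stop at 135.4, which is 60.1 mm against the nominal 60. The robot is clear, so I'm handing in.

```bash
python3 -c "
from h import *
robot.job_done(); print(robot.observe()['t'])"
```

```text
the job is handed in; nothing more can be done
the job is handed in; nothing more can be done
```

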